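Hang the box grater and tug it to check

TASK

Pick up the box grater by its loop handle and hang it by that loop in the dip of the hook on the stand. Before letting go, tug it gently straight down with about 8 N beyond its own weight and keep the pull on for a second, to be sure the hook holds it; then let go and leave it hanging still. Be gentle with the hook, and do not disturb the glass or the two shakers.

Things in the scene. Friction and masses are not known exactly. Their poses are not given: they have to be found in the camera images.
- grater: Loose upright box grater, 0.22 to 0.45 kg: tapered steel panels, black foot rim 72 x 102 mm (x by y), black cap 56 x 82 mm with its top at z = 108 mm, and on the cap a stiff black loop handle in the y-z plane (see the next entries). Front and back hang equally well. Origin: centre of the underside; z up.
- grater_handle (a point): Grip point of the loop handle, (0, 0, 142 mm) in the grater's frame, its axes. Two flat uprights, outer faces at y = -28 and +28 mm, 14 mm deep in x, vertical from z = 108 to 150 mm: pinch them from above by these outer faces (56 mm wide, fingers closing along y).
- grater_loop (a point): What rests on the hook: the underside of the loop's peak, (0, 0, 161 mm) in the grater's frame, its axes. A roof-shaped bar (8 mm thick, 14 mm deep in x, peak at y = 0, top 171 mm) joins the uprights. The opening under it runs through along x: 40 mm wide, 53 mm high in the middle, 42 mm at the sides.
- stand: Fixed hanging stand: wooden foot 150 x 110 x 14 mm (x from -15 to +135 mm), steel post of 16 mm diameter at x = +85 mm, top ball at z = 249 mm. Origin: on the worktop straight below the hook's seat; x points from the seat back to the post, so the hook's free end points to -x. A 28 mm collar on the post carries the hook.
- hook_nominal (a point): Fixed mark on the stand, (0, 0, 210 mm) in its frame and axes: NOMINAL top of the hook's seat (the dip). The collar is clamped up to 10 mm lower or higher, unmeasured: find the true height by feel or sight. The hook is springy, sinking about 1 mm per 5 N at the seat, and springs back. All force on it, the grater's weight included, must stay under 18 N.
- hook_tip (a point): Fixed mark on the stand, (-23, 0, 222 mm), axes as the stand: NOMINAL centre of the 10 mm ball on the hook's tip (same height error). Hook: 8 mm round rod in the plane y = 0; tip ball top 17 mm above the seat's top; slope down to x = -12 mm; level seat from x = -12 to +14 mm; slope up to x = +27 mm; level back part, 14 mm higher than the seat, to the post.
- tumbler: Bystander: upturned clear glass, 81 mm across, 91 mm high, loose. Origin: centre of its underside.
- salt_shaker: Bystander: salt shaker with white cap and white filling, 37 x 38 x 87 mm, loose. Origin: centre of its underside.
- pepper_shaker: Bystander: pepper shaker with white cap and dark filling, 37 x 38 x 87 mm, loose. Origin: centre of its underside.

How it is judged:
By the outcome, as a careful person would: the job done as asked, in the order asked, and still so for the second after the job is handed in, with the robot touching nothing.
It also fails if it takes over 59 s, if anything falls off the work surface, if the arm or the gripper's body presses on something with over 40 N, if the wrist force passes 120 N, or if a joint passes its speed limit or range.

ROBOT

A 6-joint arm with a two-finger parallel gripper is mounted at the origin on a cart in front of the work surface, level with it; the furniture and walls round the work are solid. World frame = base frame: x ahead of the robot, y to its left, z up, the work surface at z = 0. Lengths are in m, angles in degrees, forces in N, time in s.
With the tool pointing down it reaches from about 0.4 to 0.825 m from the base axis. Payload 7 kg.
Tool frame: the origin (TCP) lies midway between the tips of the shut fingers; the grasp point (between the pads) lies 19 mm behind it; z points along the fingers, y is the line along which they close (so a half turn about z gives the same grasp; the last joint's range is limited). The gripper opens to 88 mm and grips with 3 to 60 N. Pads are 19 mm wide; open, the fingers measure 130 mm over their backs; the gripper's body (78 mm by 193 mm) begins 47 mm behind the grasp point.
Start: joints at [-52.535, 20.546, 0.682, 0, -70.136, -16.507], TCP at [0.241, -0.63, 0.227] pointing down, gripper open.
Joint ranges: [-176.03, 176.03], [-82.01, 121.73], [-58.28, 71.71], [-173.87, 95.51], [-174.79, -0.11], [-173.66, 173.66]. Speed limits (degrees/s): [136.94, 136.94, 172.46, 180, 180, 180].

INTERFACE

Orientations are given as [roll, pitch, yaw] about the fixed x, y, z axes, in that order (R = Rz(yaw) Ry(pitch) Rx(roll)).
In Python, from plant import ctrl gives the robot as it stands. The module is installed in compiled form; this text tells all that it offers.
- The arm moves only by the tool send_rows, never from a script. Its argument "plan" is a list that holds one entry, the list of rows, each a list of 6 numbers: the shift along the tool's x, y, z in a scale on which 1.0 is 600 mm, then the turn, a rotation vector about the tool's x, y, z in normalised numbers (1 is 90 degrees). A call has 1 to 8 rows; each row is the pose to reach, as a shift and turn from the pose commanded when the call began, along the tool's axes at that moment; what a row does not reach only later rows make up. A row lasts 1/12 s, in which the tool goes at most 41.7 mm and 7.16 degrees, less where a joint would pass 70% of its speed; a pose out of reach is approached as far as the arm can. Shift and turn numbers lie between -1 and 1, and a call with a number outside is refused. A call with a gripper value outside its range is refused whole. "fingers" is the opening, from 0 (shut) to 1 (fully open), set as the call begins (left out, the last holds). The fingers move at their own pace and stop on an object; the grip force is fixed at half the most. Time passes only in rows, so rows that repeat a pose let the fingers close. It gives the time, the measured TCP pose, the force, the opening and the grip force at its end, in the units of the state.
- ctrl.get_obs(): the state, without advancing time (a new reading comes with each control period).
- ctrl.snapshot(name): name is "scene" or "top" or "wrist"; returns a dict with "img" (420x560x3 uint8, red, green, blue), "K" (3x3 intrinsics, pixels), "pose" (4x4, takes a point from camera to world coordinates). Camera axes: x right, y down, z forward; pixel columns grow to the right and rows downward; lengths in m; the calibration is good to about 2 mm. A picture is of the moment at which its call begins. There is no depth.
- ctrl.close_job(): hands the job in; it is judged then, once.
The state is a dict: "clock": time; "joint_pos": joint angles; "qvel": joint speeds; "tau": joint torques, N m; "tool_pos": TCP position; "orientation": TCP orientation; "force": force on the tool from outside, world axes, zero at the start; "moment": the same for the moment, N m; "opening": finger opening in m; "gripper_force": force on a finger pad.
Only numpy, scipy, OpenCV 4.12 (cv2) and the standard library are available. Lean on these libraries where they do the work, as an engineer would, in place of code of your own. Each camera call takes 0.05 s, during which the arm holds its last target. There are 200 camera calls.

## Working session

There is one attempt and no reset: what is moved stays moved. The work goes in short steps, Python scripts to look and compute and a tool call to move; the robot and the scene stay as the last step left them, time stands still between calls to the robot, and variables do not carry over. Pictures are saved under pics/ and viewed, at most 10 in all, crops included, and the job is handed in when it is done.

Besides the shell and the picture viewer there is one more tool, called after "Request:" by a JSON object that holds its "name" and its "arguments", one argument or row to a line. send_rows: Moves the arm, as the interface text tells. Its arguments: {"type":"object","properties":{"plan":{"type":"array","items":{"type":"array","items":{"type":"array","items":{"type":"number"}}}},"fingers":{"type":"number"}},"required":["plan"]}

```bash
mkdir -p pics
python3 - <<'E'
from plant import ctrl
import cv2,numpy as np
o=ctrl.get_obs();print(o)
for n in("scene","top"):
    s=ctrl.snapshot(n);cv2.imwrite(f"pics/{n}0.png",s["img"][:,:,::-1]);print(n,s["K"].tolist(),np.round(s["pose"],4).tolist())
E
```

```text
{'clock': 0.0, 'joint_pos': array([-5.25327209e+01,  2.05934085e+01,  6.34725521e-01, -1.96426988e-02,
       -7.01375458e+01, -1.65072463e+01]), 'qvel': array([ 0.02195004,  0.04214075, -0.04639965,  0.03587069,  0.040728  ,
       -0.0558004 ]), 'tau': array([-3.81296617e-03, -5.82713270e+01,  2.93045175e+01,  6.99667767e+00,
        6.91859706e-03, -1.54348954e-04]), 'tool_pos': array([ 0.2412588 , -0.62988692,  0.22560916]), 'orientation': array([ 1.79902490e+02, -9.64045130e-03, -1.59046648e+02]), 'force': array([-0.49968169, -0.12243809, -0.11602409]), 'moment': array([ 0.04457403, -0.02710701,  0.03175301]), 'gripper_force': 0.0, 'opening': 0.08768594080983132}
scene [[445.33866553193025, 0.0, 274.8216351435212], [0.0, 445.33866553193025, 211.14004711196688], [0.0, 0.0, 1.0]] [[-0.6009, -0.5832, 0.5466, 0.0779], [-0.7991, 0.4542, -0.3938, 0.3721], [-0.0186, -0.6734, -0.739, 0.8478], [0.0, 0.0, 0.0, 1.0]]
top [[450.7710627800714, 0.0, 281.34794915920355], [0.0, 450.7710627800714, 214.31854705787612], [0.0, 0.0, 1.0]] [[0.0247, -0.99, 0.1392, 0.4448], [-0.9996, -0.0266, -0.0118, 0.0134], [0.0154, -0.1389, -0.9902, 1.0142], [0.0, 0.0, 0.0, 1.0]]
```

View pics/scene0.png

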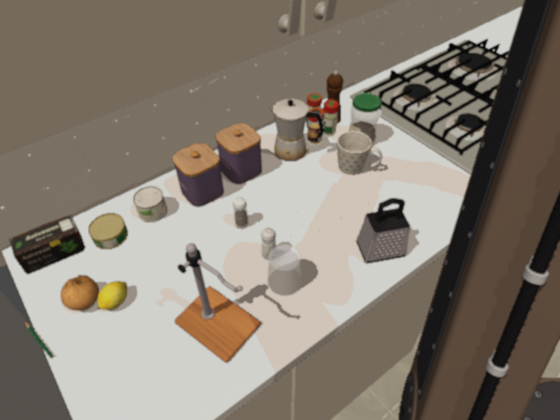

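View pics/top0.png

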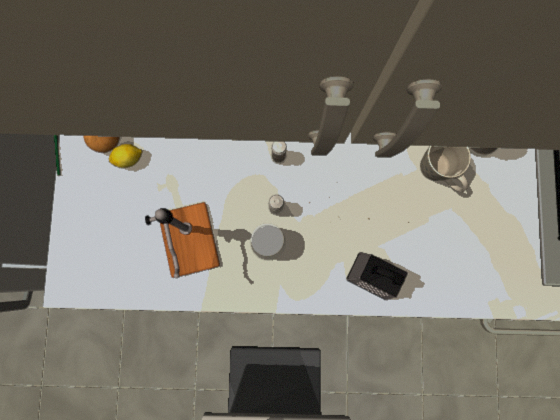

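Run:
```python
import cv2,numpy as np
s=cv2.imread("pics/scene0.png");t=cv2.imread("pics/top0.png")
def c(i,x,y,w=100,h=75):return cv2.resize(i[y:y+h,x:x+w],(400,300),interpolation=cv2.INTER_CUBIC)
a=np.vstack([np.hstack([cv2.resize(s[235:355,165:325],(400,300),interpolation=2),c(s,335,190)]),np.hstack([cv2.resize(t[195:285,140:260],(400,300),interpolation=2),c(t,330,240)])])
cv2.imwrite("pics/c1.png",a)
```

```text
(no output)
```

View pics/c1.png

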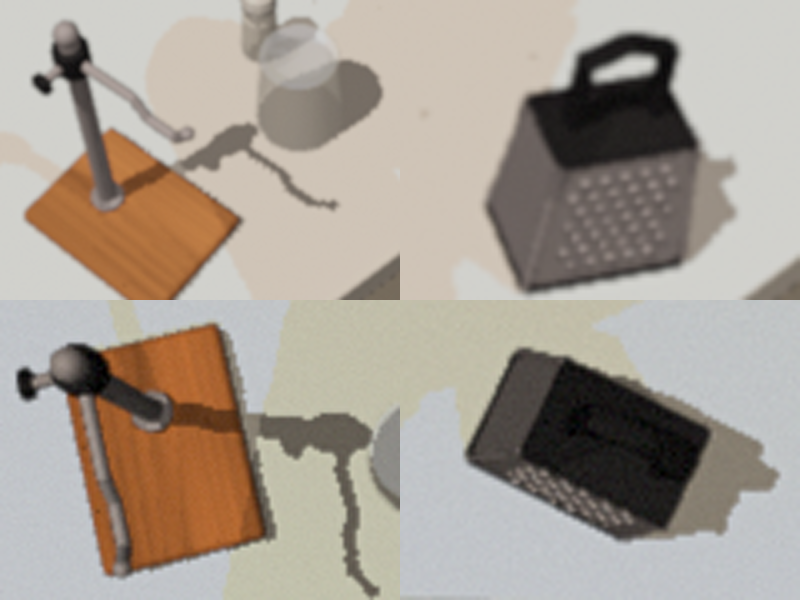

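```bash
cat > h.py <<'E'
import numpy as np
from plant import ctrl
C={'scene':(np.array([[445.3387,0,274.8216],[0,445.3387,211.14],[0,0,1]]),np.array([[-0.6009,-0.5832,0.5466,0.0779],[-0.7991,0.4542,-0.3938,0.3721],[-0.0186,-0.6734,-0.739,0.8478]])),
'top':(np.array([[450.771,0,281.348],[0,450.771,214.3185],[0,0,1]]),np.array([[0.0247,-0.99,0.1392,0.4448],[-0.9996,-0.0266,-0.0118,0.0134],[0.0154,-0.1389,-0.9902,1.0142]]))}
def ray(c,p):
    K,T=C[c] if isinstance(c,str) else c
    d=T[:3,:3]@np.linalg.solve(K,[p[0],p[1],1.]);return T[:3,3],d/np.linalg.norm(d)
def plane(c,p,z):
    o,d=ray(c,p);return o+d*(z-o[2])/d[2]
def tri(*v):
    A=np.zeros((3,3));b=np.zeros(3);R=[ray(*x) for x in v]
    for o,d in R:
        P=np.eye(3)-np.outer(d,d);A+=P;b+=P@o
    x=np.linalg.solve(A,b)
    return x,[1e3*np.linalg.norm((np.eye(3)-np.outer(d,d))@(x-o)) for o,d in R]
def proj(c,X):
    K,T=C[c] if isinstance(c,str) else c
    q=K@(T[:3,:3].T@(np.asarray(X)-T[:3,3]));return q[:2]/q[2]
E
python3 - <<'E'
from h import *
np.set_printoptions(precision=4,suppress=True)
S=lambda x,y:('scene',(165+x/2.5,235+y/2.5));T=lambda x,y:('top',(140+x*.3,195+y*.3))
print('tip',tri(S(184,134),T(121,267)))
print('ball',tri(S(66,33),T(79,69)))
print('base',plane(*S(107,198),.014),plane(*T(152,112),.014))
print('foot top',[plane(*T(*p),.014) for p in[(216,23),(270,237),(110,275)]])
print('foot sc',[plane(*S(*p),.014) for p in[(112,128),(242,220),(25,214)]])
G=lambda x,y:('scene',(335+x/4,190+y/4));H=lambda x,y:('top',(330+x/4,240+y/4))
c=[plane(*H(*p),.108) for p in[(166,58),(309,131),(266,227),(122,160)]]
print('cap top',np.array(c),'mean',np.mean(c,0),[np.linalg.norm(c[i]-c[i-1]) for i in range(4)])
c=[plane(*G(*p),.108) for p in[(127,100),(165,167),(296,145)]];print('cap sc',np.array(c),'centre',(c[0]+c[2])/2,np.linalg.norm(c[0]-c[1]),np.linalg.norm(c[1]-c[2]))
for n,p in dict(tum=(268,240),salt=(276,203),pep=(279,151)).items():print(n,plane('top',p,.09))
E
```

```text
tip (array([0.445 , 0.186 , 0.2122]), [np.float64(0.4016723487451075), np.float64(0.40167234874524865)])
ball (array([0.5481, 0.2106, 0.2354]), [np.float64(2.7367416448201407), np.float64(2.7367416448201367)])
base [0.5472 0.2147 0.014 ] [0.5476 0.2135 0.014 ]
foot top [array([0.6089, 0.1739, 0.014 ]), array([0.4668, 0.1314, 0.014 ]), array([0.4394, 0.2352, 0.014 ])]
foot sc [array([0.6039, 0.1753, 0.014 ]), array([0.4616, 0.1366, 0.014 ]), array([0.5761, 0.2767, 0.014 ])]
cap top [[ 0.4955 -0.1807  0.108 ]
 [ 0.4608 -0.2524  0.108 ]
 [ 0.413  -0.2303  0.108 ]
 [ 0.4442 -0.1585  0.108 ]] mean [ 0.4534 -0.2055  0.108 ] [np.float64(0.05590067138554176), np.float64(0.07961087934558818), np.float64(0.05273114840212608), np.float64(0.0782110554009387)]
cap sc [[ 0.4905 -0.1761  0.108 ]
 [ 0.4435 -0.1579  0.108 ]
 [ 0.4112 -0.2247  0.108 ]] centre [ 0.4508 -0.2004  0.108 ] 0.050329575086791305 0.07426707770496932
tum [0.5208 0.0285 0.09  ]
salt [0.5982 0.0141 0.09  ]
pep [0.7096 0.0107 0.09  ]
```

```bash
cat >> h.py <<'E'
from scipy.spatial.transform import Rotation as R
def go(x,y,z,yaw):
    o=ctrl.get_obs();r=R.from_euler('xyz',o['orientation'],degrees=True)
    q=R.from_euler('xyz',[180,0,yaw],degrees=True)
    print('tcp',o['tool_pos'].round(4),o['orientation'].round(2),'F',o['force'].round(2),'op',round(o['opening'],4),'gf',round(o['gripper_force'],1),'t',round(o['clock'],2))
    print('shift cm',(r.inv().apply(np.array([x,y,z])-o['tool_pos'])*100).round(2),'rot',(r.inv()*q).as_rotvec(degrees=True).round(2))
E
python3 -c "
from h import *
go(.452,-.203,.25,155)"
```

```text
tcp [ 0.2413 -0.63    0.2257] [ 1.7992e+02 -1.0000e-02 -1.5905e+02] F [ 0.14 -0.12 -0.84] op 0.0877 gf 0.0 t 0.1
shift cm [-34.95  32.34  -2.39] rot [ 8.000e-02 -4.000e-02  4.595e+01]
```

The rows are not in the units I measure in: shifts go in shares of 600 mm and turns go in shares of 90 degrees. I convert before sending: -24 cm / 60 = -0.4, 22.2 cm / 60 = 0.37, 32 degrees / 90 = 0.3556.

Request:
{"name": "send_rows", "arguments": {
  "plan": [
    [[-0.05,0.0467,-0.02,0,0,0.0444],[-0.1,0.0917,-0.04,0,0,0.0889],[-0.15,0.1383,-0.04,0,0,0.1333],[-0.2,0.185,-0.04,0,0,0.1778],[-0.25,0.2317,-0.04,0,0,0.2222],[-0.3,0.2767,-0.04,0,0,0.2667],[-0.35,0.3233,-0.04,0,0,0.3111],[-0.4,0.37,-0.04,0,0,0.3556]]
  ],
  "fingers": 1
}}

```text
clock: 0.77
tool_pos: [0.3863, -0.3353, 0.2504]
orientation: [180.0, -0.0, 168.7]
force: [1.8, 0.4, -0.2]
opening: 0.0877
gripper_force: 0.0
```

```bash
python3 -c "
from h import *
go(.452,-.203,.25,155)"
```

```text
tcp [ 0.3863 -0.3353  0.2504] [ 1.7999e+02 -1.0000e-02  1.6875e+02] F [ 1.8   0.36 -0.24] op 0.0877 gf 0.0 t 0.77
shift cm [-3.86 14.25  0.05] rot [ 1.000e-02 -1.000e-02  1.375e+01]
```

In the tool's units: 14.2 cm / 60 = 0.2367, 12.8 cm / 60 = 0.2133, 13.7 degrees / 90 = 0.1522.

Request:
{"name": "send_rows", "arguments": {
  "plan": [
    [[-0.0117,0.0433,0,0,0,0.0278],[-0.0233,0.0867,0,0,0,0.0556],[-0.035,0.13,0,0,0,0.0833],[-0.0467,0.1733,0,0,0,0.1111],[-0.0583,0.2133,0,0,0,0.1389],[-0.065,0.2367,0,0,0,0.1522],[-0.065,0.2367,0,0,0,0.1522],[-0.065,0.2367,0,0,0,0.1522]]
  ]
}}

```text
clock: 1.43
tool_pos: [0.4517, -0.2046, 0.2503]
orientation: [-180.0, -0.0, 155.4]
force: [-1.2, 0.4, 0.1]
opening: 0.0876
gripper_force: 0.0
```

Run:
```python
from h import *
import cv2
s=ctrl.snapshot("wrist");go(.452,-.203,.25,155)
cv2.imwrite("pics/w1.png",s["img"][:,:,::-1]);print(s["K"].round(2).tolist(),s["pose"].round(4).tolist())
np.savez("w1.npz",K=s["K"],P=s["pose"])
c=(s["K"],s["pose"])
Rz=R.from_euler('z',-25,degrees=True)
for p in[(0,28,150),(0,-28,150),(28,41,108),(28,-41,108),(-28,41,108),(-28,-41,108)]:print(p,proj(c,Rz.apply(np.array(p)/1e3)+[.452,-.203,0]).round(1))
```

```text
tcp [ 0.4514 -0.2052  0.2503] [-1.7999e+02 -3.0000e-02  1.5534e+02] F [-1.04  0.22 -0.36] op 0.088 gf 0.0 t 1.48
shift cm [0.03 0.22 0.03] rot [-0.01 -0.03  0.34]
[[294.82, 0.0, 278.45], [0.0, 294.82, 210.94], [0.0, 0.0, 1.0]] [[0.4161, 0.8756, 0.2454, 0.3853], [0.9093, -0.4008, -0.1117, -0.1756], [0.0005, 0.2696, -0.963, 0.4084], [0.0, 0.0, 0.0, 1.0]]
(0, 28, 150) [312.2 210.8]
(0, -28, 150) [250.7 210.4]
(28, 41, 108) [319.  225.5]
(28, -41, 108) [242.6 225. ]
(-28, 41, 108) [321.4 173.4]
(-28, -41, 108) [241.2 172.9]
```

View pics/w1.png

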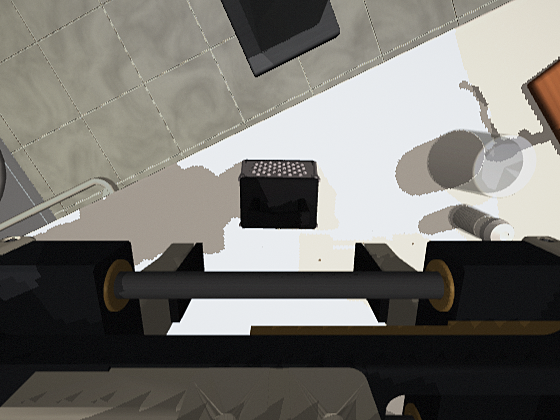

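Run:
```python
import cv2,numpy as np
i=cv2.imread("pics/w1.png")[145:245,220:340]
g=(255*(i/255.)**.4).astype(np.uint8)
cv2.imwrite("pics/w1c.png",cv2.resize(g,(720,600),interpolation=cv2.INTER_CUBIC))
```

```text
(no output)
```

View pics/w1c.png

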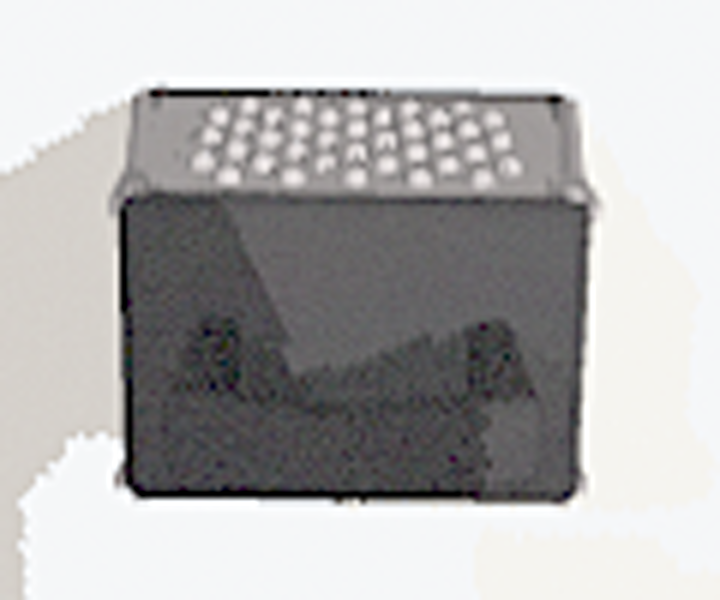

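Run:
```python
from h import *
d=np.load("w1.npz");c=(d["K"],d["P"])
p=np.array([plane(c,(220+x/6,145+y/6),.108) for x,y in[(120,192),(590,195),(580,500),(128,495)]])
print(p.round(4),p.mean(0),[np.linalg.norm(p[i]-p[i-1]).round(4) for i in range(4)])
for a,b in((0,1),(3,2)):v=p[b]-p[a];print(np.degrees(np.arctan2(v[1],v[0]))-90)
go(.4533,-.2052,.25,155)
```

```text
[[ 0.4126 -0.2313  0.108 ]
 [ 0.4465 -0.1585  0.108 ]
 [ 0.4966 -0.1812  0.108 ]
 [ 0.4621 -0.2545  0.108 ]] [ 0.45444804 -0.20636755  0.108     ] [np.float64(0.0546), np.float64(0.0803), np.float64(0.0551), np.float64(0.081)]
-24.962035938235374
-25.268283286066833
tcp [ 0.4514 -0.2052  0.2503] [-1.7999e+02 -3.0000e-02  1.5534e+02] F [-1.04  0.22 -0.36] op 0.088 gf 0.0 t 1.48
shift cm [-0.18  0.08  0.03] rot [-0.01 -0.03  0.34]
```

In the tool's units: 12.7 cm / 60 = 0.2117, -0.27 cm / 60 = -0.0045, 0.4 degrees / 90 = 0.0044.

Request:
{"name": "send_rows", "arguments": {
  "plan": [
    [[-0.0045,0.0008,0.0333,0,0,0.0044],[-0.0045,0.0008,0.0667,0,0,0.0044],[-0.0045,0.0008,0.1,0,0,0.0044],[-0.0045,0.0008,0.1333,0,0,0.0044],[-0.0045,0.0008,0.1667,0,0,0.0044],[-0.0045,0.0008,0.2,0,0,0.0044],[-0.0045,0.0008,0.2117,0,0,0.0044],[-0.0045,0.0008,0.2117,0,0,0.0044]]
  ]
}}

```text
clock: 2.15
tool_pos: [0.4526, -0.2065, 0.1219]
orientation: [-179.9, -0.2, 154.8]
force: [-0.1, -0.3, 0.5]
opening: 0.0876
gripper_force: 0.0
```

Request:
{"name": "send_rows", "arguments": {
  "plan": [
    [[0,0,0,0,0,0],[0,0,0,0,0,0],[0,0,0,0,0,0],[0,0,0,0,0,0],[0,0,0,0,0,0],[0,0,0,0,0,0],[0,0,0,0,0,0],[0,0,0,0,0,0]]
  ],
  "fingers": 0.45
}}

```text
clock: 2.82
tool_pos: [0.4546, -0.206, 0.1242]
orientation: [180.0, 0.0, 154.9]
force: [-1.6, -0.3, 6.1]
opening: 0.056
gripper_force: 30.0
```

In the tool's units: -10 cm / 60 = -0.1667, -9.5 cm / 60 = -0.1583.

Request:
{"name": "send_rows", "arguments": {
  "plan": [
    [[0,0,-0.0083,0,0,0],[0,0,-0.025,0,0,0],[0,0,-0.05,0,0,0],[0,0,-0.0833,0,0,0],[0,0,-0.1167,0,0,0],[0,0,-0.1417,0,0,0],[0,0,-0.1583,0,0,0],[0,0,-0.1667,0,0,0]]
  ],
  "fingers": 0.45
}}

```text
clock: 3.48
tool_pos: [0.4546, -0.2059, 0.2251]
orientation: [180.0, 0.1, 154.9]
force: [0.4, 0.9, -4.5]
opening: 0.056
gripper_force: 30.0
```

Request:
{"name": "send_rows", "arguments": {
  "plan": [
    [[0,0,0,0,0,0],[0,0,0,0,0,0],[0,0,0,0,0,0],[0,0,0,0,0,0]]
  ]
}}

```text
clock: 3.82
tool_pos: [0.4537, -0.2058, 0.2225]
orientation: [-180.0, -0.1, 154.9]
force: [0.5, 1.1, -3.4]
opening: 0.0562
gripper_force: 30.0
```

```bash
python3 -c "
from h import *
for i in range(3):
  ctrl.snapshot('wrist');go(.405,.174,.222,196)"
```

```text
tcp [ 0.4538 -0.2059  0.2227] [-1.7997e+02 -9.0000e-02  1.5485e+02] F [ 0.19 -0.29 -3.56] op 0.0559 gf 30.0 t 3.87
shift cm [20.56 32.31  0.08] rot [  0.    -0.1  -41.15]
tcp [ 0.4539 -0.2059  0.2228] [-1.7997e+02 -8.0000e-02  1.5486e+02] F [-0.21  0.01 -3.21] op 0.0561 gf 30.0 t 3.92
shift cm [20.57 32.31  0.09] rot [  0.    -0.09 -41.14]
tcp [ 0.454  -0.2059  0.223 ] [-1.7998e+02 -6.0000e-02  1.5486e+02] F [-0.57 -0.89 -2.79] op 0.0558 gf 30.0 t 3.97
shift cm [20.58 32.31  0.11] rot [  0.    -0.07 -41.14]
```

```bash
python3 -c "
from h import *
go(.3944,.1708,.223,196)"
```

```text
tcp [ 0.454  -0.2059  0.223 ] [-1.7998e+02 -6.0000e-02  1.5486e+02] F [-0.57 -0.89 -2.79] op 0.0558 gf 30.0 t 3.97
shift cm [2.140e+01 3.157e+01 1.000e-02] rot [  0.    -0.07 -41.14]
```

In the tool's units: 14.5 cm / 60 = 0.2417, 12.4 cm / 60 = 0.2067, -19.1 degrees / 90 = -0.2122.

Request:
{"name": "send_rows", "arguments": {
  "plan": [
    [[0.0083,0.0133,0,0,0,-0.0111],[0.025,0.0367,0,0,0,-0.0333],[0.0467,0.0683,0,0,0,-0.0611],[0.07,0.1033,0,0,0,-0.0911],[0.0933,0.1383,0,0,0,-0.1222],[0.1167,0.1717,0,0,0,-0.1522],[0.14,0.2067,0,0,0,-0.1822],[0.1633,0.2417,0,0,0,-0.2122]]
  ]
}}

```text
clock: 4.63
tool_pos: [0.4265, -0.0317, 0.2236]
orientation: [180.0, 0.0, 174.1]
force: [0.5, -0.2, -3.0]
opening: 0.0556
gripper_force: 30.0
```

```bash
python3 -c "
from h import *
go(.3944,.1708,.223,196)"
```

```text
tcp [ 0.4265 -0.0317  0.2236] [1.7999e+02 1.0000e-02 1.7412e+02] F [ 0.5  -0.18 -2.97] op 0.0556 gf 30.0 t 4.63
shift cm [ 5.27 19.81  0.06] rot [ 1.000e-02  1.000e-02 -2.188e+01]
```

In the tool's units: 18.8 cm / 60 = 0.3133, 17.3 cm / 60 = 0.2883, -21 degrees / 90 = -0.2333.

Request:
{"name": "send_rows", "arguments": {
  "plan": [
    [[0.0117,0.0417,0,0,0,-0.0311],[0.0233,0.0833,0,0,0,-0.0622],[0.0333,0.125,0,0,0,-0.0933],[0.045,0.1667,0,0,0,-0.1244],[0.0567,0.2083,0,0,0,-0.1556],[0.0667,0.25,0,0,0,-0.1867],[0.0767,0.2883,0,0,0,-0.2133],[0.0833,0.3133,0,0,0,-0.2333]]
  ]
}}

```text
clock: 5.3
tool_pos: [0.3966, 0.1614, 0.2237]
orientation: [180.0, 0.0, -164.8]
force: [-0.3, 0.6, -3.0]
opening: 0.0559
gripper_force: 30.0
```

```bash
python3 -c "
from h import *
go(.3944,.1708,.223,196)"
```

```text
tcp [0.3966 0.1614 0.2237] [ 1.7996e+02  3.0000e-02 -1.6481e+02] F [-0.31  0.64 -2.97] op 0.0559 gf 30.0 t 5.3
shift cm [-0.04  0.97  0.07] rot [ 0.04  0.03 -0.81]
```

In the tool's units: 3 cm / 60 = 0.05, 0.97 cm / 60 = 0.0162, -0.8 degrees / 90 = -0.0089.

Request:
{"name": "send_rows", "arguments": {
  "plan": [
    [[0,0.0083,0.005,0,0,-0.0044],[0,0.015,0.0167,0,0,-0.0089],[0,0.0162,0.0333,0,0,-0.0089],[0,0.0162,0.0433,0,0,-0.0089],[0,0.0162,0.05,0,0,-0.0089],[0,0.0162,0.05,0,0,-0.0089],[0,0.0162,0.05,0,0,-0.0089],[0,0.0162,0.05,0,0,-0.0089]]
  ]
}}

```text
clock: 5.97
tool_pos: [0.395, 0.1683, 0.1938]
orientation: [180.0, 0.0, -164.3]
force: [0.5, -0.2, -4.2]
opening: 0.0559
gripper_force: 30.0
```

Run:
```python
from h import *
import cv2
go(.4665,.1915,.194,196)
a=ctrl.snapshot("scene")["img"];b=ctrl.snapshot("top")["img"]
cr=lambda i,x,y,w,h:cv2.resize(i[y:y+h,x:x+w],(400,560),interpolation=2)
cv2.imwrite("pics/s2.png",np.hstack([cr(a,150,220,150,210)[:560],cr(b,110,195,150,210)])[:,:,::-1])
```

```text
tcp [0.395  0.1683 0.1938] [ 1.8000e+02  2.0000e-02 -1.6429e+02] F [ 0.5  -0.18 -4.23] op 0.0559 gf 30.0 t 5.97
shift cm [-7.51  0.3  -0.02] rot [ 0.    0.02 -0.29]
```

View pics/s2.png

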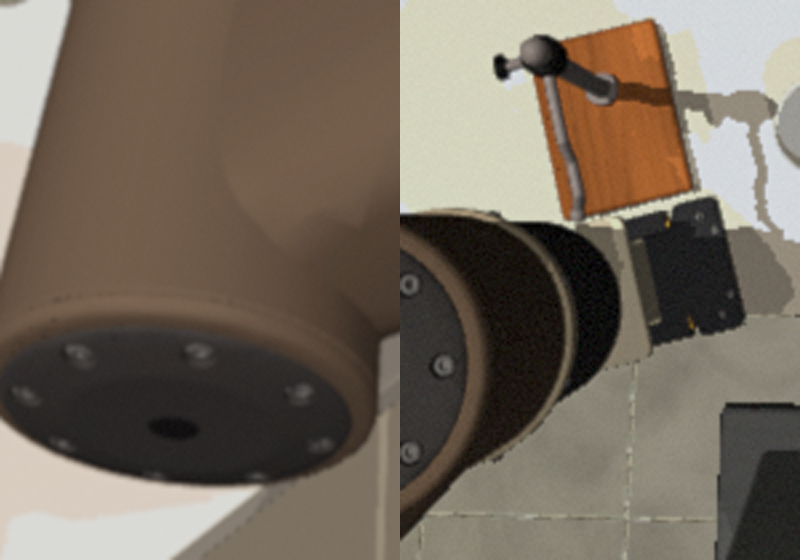

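In the tool's units: -3.5 cm / 60 = -0.0583, -3.3 cm / 60 = -0.055, -0.3 degrees / 90 = -0.0033.

Request:
{"name": "send_rows", "arguments": {
  "plan": [
    [[-0.0083,0.0017,0,0,0,-0.0033],[-0.0167,0.0033,0,0,0,-0.0033],[-0.025,0.005,0,0,0,-0.0033],[-0.0333,0.005,0,0,0,-0.0033],[-0.0417,0.005,0,0,0,-0.0033],[-0.05,0.005,0,0,0,-0.0033],[-0.055,0.005,0,0,0,-0.0033],[-0.0583,0.005,0,0,0,-0.0033]]
  ]
}}

```text
clock: 6.73
tool_pos: [0.4281, 0.181, 0.1934]
orientation: [-180.0, -0.0, -164.0]
force: [-0.6, 1.4, -3.7]
opening: 0.0558
gripper_force: 30.0
```

In the tool's units: -1.2 cm / 60 = -0.02, -1 cm / 60 = -0.0167.

Request:
{"name": "send_rows", "arguments": {
  "plan": [
    [[-0.0033,0,0,0,0,0],[-0.0067,0,0,0,0,0],[-0.01,0,0,0,0,0],[-0.0133,0,0,0,0,0],[-0.0167,0,0,0,0,0],[-0.02,0,0,0,0,0]]
  ]
}}

```text
clock: 7.23
tool_pos: [0.4393, 0.1843, 0.1936]
orientation: [180.0, 0.0, -163.9]
force: [-0.1, -0.2, -3.8]
opening: 0.0555
gripper_force: 30.0
```

```bash
python3 -c "
from h import *
go(.4665,.1915,.194,196)"
```

```text
tcp [0.4393 0.1843 0.1936] [ 1.8000e+02  1.0000e-02 -1.6394e+02] F [-0.05 -0.25 -3.83] op 0.0555 gf 30.0 t 7.23
shift cm [-2.82 -0.07 -0.04] rot [0.   0.01 0.06]
```

In the tool's units: -2.4 cm / 60 = -0.04, -1.8 cm / 60 = -0.03.

Request:
{"name": "send_rows", "arguments": {
  "plan": [
    [[-0.005,0,0,0,0,0],[-0.01,0,0,0,0,0],[-0.015,0,0,0,0,0],[-0.02,0,0,0,0,0],[-0.025,0,0,0,0,0],[-0.03,0,0,0,0,0],[-0.035,-0.0008,0,0,0,0],[-0.04,-0.0008,0,0,0,0]]
  ]
}}

```text
clock: 7.9
tool_pos: [0.4626, 0.1904, 0.1935]
orientation: [-180.0, -0.0, -163.9]
force: [0.1, -0.0, -3.3]
opening: 0.0563
gripper_force: 30.0
```

In the tool's units: -0.4 cm / 60 = -0.0067, -0.2 cm / 60 = -0.0033.

Request:
{"name": "send_rows", "arguments": {
  "plan": [
    [[-0.0033,0,0,0,0,0],[-0.0067,0,0,0,0,0],[-0.0067,0,0,0,0,0],[-0.0067,0,0,0,0,0],[-0.0067,0,0,0,0,0],[-0.0067,0,0,0,0,0]]
  ]
}}

```text
clock: 8.4
tool_pos: [0.466, 0.1915, 0.1936]
orientation: [-180.0, -0.0, -163.9]
force: [-0.1, 0.1, -2.8]
opening: 0.056
gripper_force: 30.0
```

```bash
python3 -c "
from h import *
for i in range(3):ctrl.snapshot('wrist');go(.4665,.1915,.162,196)"
```

```text
tcp [0.466  0.1915 0.1936] [ 180.      0.   -163.94] F [-0.79 -0.18 -2.99] op 0.0558 gf 30.0 t 8.45
shift cm [-0.04 -0.01  3.16] rot [0.   0.   0.06]
tcp [0.4661 0.1915 0.1936] [ 180.      0.   -163.94] F [ 0.16 -0.54 -4.02] op 0.0563 gf 30.0 t 8.5
shift cm [-0.04 -0.01  3.16] rot [0.   0.   0.06]
tcp [0.4661 0.1915 0.1936] [ 1.8000e+02  1.0000e-02 -1.6393e+02] F [ 0.41  0.73 -3.29] op 0.0561 gf 30.0 t 8.55
shift cm [-0.04 -0.01  3.16] rot [0.   0.01 0.07]
```

In the tool's units: 1.8 cm / 60 = 0.03, 1.6 cm / 60 = 0.0267.

Request:
{"name": "send_rows", "arguments": {
  "plan": [
    [[0,0,0.0067,0,0,0],[0,0,0.0133,0,0,0],[0,0,0.0183,0,0,0],[0,0,0.0233,0,0,0],[0,0,0.0267,0,0,0],[0,0,0.03,0,0,0]]
  ]
}}

```text
clock: 9.05
tool_pos: [0.4661, 0.1915, 0.1752]
orientation: [-180.0, -0.0, -163.9]
force: [-0.6, -0.3, -3.9]
opening: 0.0558
gripper_force: 30.0
```

In the tool's units: 0.3 cm / 60 = 0.005, 0.2 cm / 60 = 0.0033.

Request:
{"name": "send_rows", "arguments": {
  "plan": [
    [[0,0,0.0017,0,0,0],[0,0,0.0033,0,0,0],[0,0,0.005,0,0,0],[0,0,0.005,0,0,0]]
  ]
}}

```text
clock: 9.38
tool_pos: [0.4661, 0.1915, 0.1724]
orientation: [-180.0, -0.0, -163.9]
force: [-0.7, -0.3, -3.9]
opening: 0.056
gripper_force: 30.0
```

In the tool's units: 0.3 cm / 60 = 0.005, 0.2 cm / 60 = 0.0033.

Request:
{"name": "send_rows", "arguments": {
  "plan": [
    [[0,0,0.0017,0,0,0],[0,0,0.0033,0,0,0],[0,0,0.005,0,0,0],[0,0,0.005,0,0,0]]
  ]
}}

```text
clock: 9.72
tool_pos: [0.4661, 0.1915, 0.1694]
orientation: [-180.0, -0.0, -163.9]
force: [-1.2, -0.1, -3.7]
opening: 0.0558
gripper_force: 30.0
```

In the tool's units: 0.2 cm / 60 = 0.0033, 0.1 cm / 60 = 0.0017.

Request:
{"name": "send_rows", "arguments": {
  "plan": [
    [[0,0,0.0017,0,0,0],[0,0,0.0033,0,0,0],[0,0,0.0033,0,0,0],[0,0,0.0033,0,0,0]]
  ]
}}

```text
clock: 10.05
tool_pos: [0.4661, 0.1915, 0.1675]
orientation: [-180.0, -0.0, -163.9]
force: [0.6, 0.2, -3.1]
opening: 0.0561
gripper_force: 30.0
```

In the tool's units: 0.15 cm / 60 = 0.0025, 0.1 cm / 60 = 0.0017.

Request:
{"name": "send_rows", "arguments": {
  "plan": [
    [[0,0,0.0017,0,0,0],[0,0,0.0025,0,0,0],[0,0,0.0025,0,0,0],[0,0,0.0025,0,0,0]]
  ]
}}

```text
clock: 10.38
tool_pos: [0.4661, 0.1915, 0.166]
orientation: [-180.0, -0.0, -163.9]
force: [0.0, 0.0, -3.4]
opening: 0.0558
gripper_force: 30.0
```

In the tool's units: 0.1 cm / 60 = 0.0017.

Request:
{"name": "send_rows", "arguments": {
  "plan": [
    [[0,0,0.0017,0,0,0],[0,0,0.0017,0,0,0],[0,0,0.0017,0,0,0],[0,0,0.0017,0,0,0]]
  ]
}}

```text
clock: 10.72
tool_pos: [0.4662, 0.1916, 0.1651]
orientation: [180.0, 0.0, -163.9]
force: [0.2, 0.4, -2.4]
opening: 0.0558
gripper_force: 30.0
```

In the tool's units: 0.1 cm / 60 = 0.0017.

Request:
{"name": "send_rows", "arguments": {
  "plan": [
    [[0,0,0.0017,0,0,0],[0,0,0.0017,0,0,0],[0,0,0.0017,0,0,0],[0,0,0.0017,0,0,0]]
  ]
}}

```text
clock: 11.05
tool_pos: [0.4663, 0.1916, 0.1643]
orientation: [180.0, 0.0, -163.9]
force: [0.4, -0.5, -0.8]
opening: 0.0565
gripper_force: 30.0
```

In the tool's units: 0.1 cm / 60 = 0.0017.

Request:
{"name": "send_rows", "arguments": {
  "plan": [
    [[0,0,0.0017,0,0,0],[0,0,0.0017,0,0,0],[0,0,0.0017,0,0,0],[0,0,0.0017,0,0,0]]
  ]
}}

```text
clock: 11.38
tool_pos: [0.4665, 0.1917, 0.1634]
orientation: [180.0, 0.0, -163.9]
force: [0.7, -0.6, 1.5]
opening: 0.0559
gripper_force: 30.0
```

```bash
python3 -c "
from h import *
for i in range(4):ctrl.snapshot('wrist');o=ctrl.get_obs();print(o['force'].round(2),o['moment'].round(3),o['tool_pos'].round(4),o['tau'].round(2))"
```

```text
[ 1.25 -0.62  1.87] [-0.101 -0.163 -0.034] [0.4664 0.1917 0.1633] [  0.1  -35.84  25.15   5.74  -0.17   0.  ]
[ 1.04 -0.57  2.18] [-0.014 -0.139 -0.009] [0.4664 0.1917 0.1633] [  0.1  -35.82  25.06   5.7   -0.21   0.  ]
[1.15 0.52 2.09] [ 0.007 -0.226  0.007] [0.4664 0.1917 0.1633] [  0.11 -35.79  24.97   5.66  -0.25   0.  ]
[0.5  0.44 1.6 ] [-0.01  -0.323  0.024] [0.4664 0.1917 0.1633] [  0.12 -35.76  24.88   5.62  -0.28   0.  ]
```

In the tool's units: 0.18 cm / 60 = 0.003, 0.15 cm / 60 = 0.0025.

Request:
{"name": "send_rows", "arguments": {
  "plan": [
    [[0,0,0.0008,0,0,0],[0,0,0.0017,0,0,0],[0,0,0.0025,0,0,0],[0,0,0.003,0,0,0],[0,0,0.003,0,0,0],[0,0,0.003,0,0,0]]
  ]
}}

```text
clock: 12.08
tool_pos: [0.4667, 0.1918, 0.1618]
orientation: [180.0, 0.1, -163.9]
force: [0.6, 0.6, 5.8]
opening: 0.0559
gripper_force: 30.0
```

```bash
python3 -c "
from h import *
for i in range(3):ctrl.snapshot('wrist');o=ctrl.get_obs();print(o['force'].round(2),o['moment'].round(3),o['tool_pos'].round(4))"
```

```text
[ 0.17 -0.2   6.33] [-0.084 -0.157  0.016] [0.4667 0.1918 0.1618]
[ 0.26 -0.65  6.19] [-0.023 -0.147 -0.008] [0.4667 0.1918 0.1619]
[0.08 0.15 6.19] [-0.012 -0.154  0.052] [0.4666 0.1918 0.1618]
```

Slope about 2.4 N/mm; 0.8 mm more gives about 8 N. Then hold well over a second.

In the tool's units: 0.08 cm / 60 = 0.0013, 0.06 cm / 60 = 0.001.

Request:
{"name": "send_rows", "arguments": {
  "plan": [
    [[0,0,0.0005,0,0,0],[0,0,0.001,0,0,0],[0,0,0.0013,0,0,0],[0,0,0.0013,0,0,0],[0,0,0.0013,0,0,0],[0,0,0.0013,0,0,0]]
  ]
}}

```text
clock: 12.73
tool_pos: [0.4668, 0.1918, 0.1613]
orientation: [180.0, 0.1, -163.9]
force: [0.6, -1.5, 7.1]
opening: 0.0559
gripper_force: 30.0
```

```bash
python3 -c "
from h import *
for i in range(4):ctrl.snapshot('wrist');o=ctrl.get_obs();print(o['force'].round(2),o['tool_pos'].round(4))"
```

```text
[ 0.1  -0.77  7.54] [0.4668 0.1918 0.1613]
[-1.    0.43  7.57] [0.4668 0.1918 0.1613]
[ 0.42 -0.46  8.08] [0.4668 0.1918 0.1613]
[ 0.47 -0.01  8.4 ] [0.4668 0.1918 0.1613]
```

In the tool's units: 0.01 cm / 60 = 0.0002.

Request:
{"name": "send_rows", "arguments": {
  "plan": [
    [[0,0,0.0002,0,0,0],[0,0,0.0002,0,0,0],[0,0,0.0002,0,0,0],[0,0,0.0002,0,0,0],[0,0,0.0002,0,0,0],[0,0,0.0002,0,0,0],[0,0,0.0002,0,0,0],[0,0,0.0002,0,0,0]]
  ]
}}

```text
clock: 13.6
tool_pos: [0.4668, 0.1918, 0.1612]
orientation: [180.0, 0.1, -163.9]
force: [-0.9, -0.8, 7.3]
opening: 0.0559
gripper_force: 30.0
```

Request:
{"name": "send_rows", "arguments": {
  "plan": [
    [[0,0,0,0,0,0],[0,0,0,0,0,0],[0,0,0,0,0,0],[0,0,0,0,0,0],[0,0,0,0,0,0],[0,0,0,0,0,0],[0,0,0,0,0,0],[0,0,0,0,0,0]]
  ]
}}

```text
clock: 14.27
tool_pos: [0.4668, 0.1918, 0.1612]
orientation: [180.0, 0.1, -163.9]
force: [-0.9, -0.6, 8.2]
opening: 0.056
gripper_force: 30.0
```

```bash
python3 -c "
from h import *
for i in range(3):ctrl.snapshot('wrist');o=ctrl.get_obs();print(o['force'].round(2),o['tool_pos'].round(4))"
```

```text
[ 0.24 -0.82  7.05] [0.4668 0.1918 0.1612]
[ 0.1  -0.86  9.02] [0.4668 0.1918 0.1612]
[ 0.45 -0.76  7.5 ] [0.4668 0.1918 0.1612]
```

In the tool's units: -0.32 cm / 60 = -0.0053, -0.24 cm / 60 = -0.004.

Request:
{"name": "send_rows", "arguments": {
  "plan": [
    [[0,0,-0.0013,0,0,0],[0,0,-0.0027,0,0,0],[0,0,-0.004,0,0,0],[0,0,-0.0053,0,0,0],[0,0,-0.0053,0,0,0],[0,0,-0.0053,0,0,0],[0,0,-0.0053,0,0,0]]
  ]
}}

```text
clock: 15.0
tool_pos: [0.4663, 0.1916, 0.1635]
orientation: [180.0, 0.0, -163.9]
force: [1.9, -0.1, 1.9]
opening: 0.0556
gripper_force: 30.0
```

```bash
python3 -c "
from h import *
for i in range(4):ctrl.snapshot('wrist');o=ctrl.get_obs();print(o['force'].round(2),o['tool_pos'].round(4))"
```

```text
[ 2.17 -0.59  1.54] [0.4663 0.1916 0.1635]
[2.19 0.92 1.2 ] [0.4663 0.1916 0.1635]
[2.16 0.3  1.06] [0.4662 0.1916 0.1635]
[2.68 0.89 0.77] [0.4662 0.1916 0.1635]
```

In the tool's units: -0.06 cm / 60 = -0.001, -0.04 cm / 60 = -0.0007.

Request:
{"name": "send_rows", "arguments": {
  "plan": [
    [[-0.0005,0,-0.0003,0,0,0],[-0.001,0,-0.0007,0,0,0],[-0.001,0,-0.0007,0,0,0],[-0.001,0,-0.0007,0,0,0]]
  ]
}}

```text
clock: 15.53
tool_pos: [0.4662, 0.1914, 0.1636]
orientation: [-180.0, -0.1, -164.0]
force: [0.5, -0.8, 1.0]
opening: 0.0557
gripper_force: 30.0
```

```bash
python3 -c "
from h import *
for i in range(3):ctrl.snapshot('wrist');o=ctrl.get_obs();print(o['force'].round(2),o['moment'].round(3),o['tool_pos'].round(4))"
```

```text
[-0.89 -0.18  0.6 ] [0.01  0.203 0.011] [0.4663 0.1914 0.1637]
[-0.98  0.    0.69] [-0.009  0.229  0.043] [0.4663 0.1914 0.1637]
[-1.38 -1.04  0.25] [-0.114  0.265 -0.009] [0.4663 0.1914 0.1637]
```

Nearly unloaded; open slowly.

In the tool's units: 0.02 cm / 60 = 0.0003, -0.01 cm / 60 = -0.0002.

Request:
{"name": "send_rows", "arguments": {
  "plan": [
    [[0.0003,0,-0.0002,0,0,0],[0.0003,0,-0.0002,0,0,0],[0.0003,0,-0.0002,0,0,0],[0.0003,0,-0.0002,0,0,0]]
  ],
  "fingers": 0.68
}}

```text
clock: 16.02
tool_pos: [0.4665, 0.1916, 0.164]
orientation: [180.0, -0.0, -163.9]
force: [-0.1, -0.4, 0.0]
opening: 0.0593
gripper_force: 0.0
```

Request:
{"name": "send_rows", "arguments": {
  "plan": [
    [[0,0,0,0,0,0],[0,0,0,0,0,0],[0,0,0,0,0,0],[0,0,0,0,0,0],[0,0,0,0,0,0],[0,0,0,0,0,0]]
  ],
  "fingers": 1
}}

```text
clock: 16.52
tool_pos: [0.4666, 0.1916, 0.1641]
orientation: [180.0, 0.0, -163.9]
force: [-0.2, 0.2, 0.5]
opening: 0.0871
gripper_force: 0.0
```

Run:
```python
from h import *
import cv2
s=ctrl.snapshot("wrist")["img"];go(.4665,.1915,.3,196)
cv2.imwrite("pics/w3.png",s[:,:,::-1])
```

```text
tcp [0.4666 0.1916 0.164 ] [-180.      0.   -163.94] F [0.5  0.43 0.28] op 0.0873 gf 0.0 t 16.57
shift cm [ 1.00e-02 -1.00e-02 -1.36e+01] rot [-0.    0.    0.06]
```

View pics/w3.png

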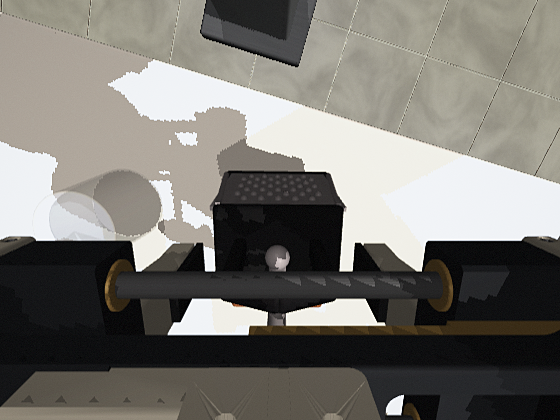

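The wrist picture shows the grater hanging centred, with the hook's ball at (277,257) coming through the loop and both fingers clear of it. I'll retreat upward, then back.

In the tool's units: -13 cm / 60 = -0.2167, -11 cm / 60 = -0.1833.

Request:
{"name": "send_rows", "arguments": {
  "plan": [
    [[0,0,-0.0083,0,0,0],[0,0,-0.025,0,0,0],[0,0,-0.05,0,0,0],[0,0,-0.0833,0,0,0],[0,0,-0.1167,0,0,0],[0,0,-0.15,0,0,0],[0,0,-0.1833,0,0,0],[0,0,-0.2167,0,0,0]]
  ]
}}

```text
clock: 17.23
tool_pos: [0.4665, 0.1915, 0.2963]
orientation: [180.0, 0.1, -163.9]
force: [0.8, 0.0, -0.6]
opening: 0.0875
gripper_force: 0.0
```

In the tool's units: -20 cm / 60 = -0.3333, -17 cm / 60 = -0.2833.

Request:
{"name": "send_rows", "arguments": {
  "plan": [
    [[0,0.0333,0,0,0,0],[0,-0.0333,0,0,0,0],[0,-0.0833,0,0,0,0],[0,-0.1333,0,0,0,0],[0,-0.1833,0,0,0,0],[0,-0.2333,0,0,0,0],[0,-0.2833,0,0,0,0],[0,-0.3333,0,0,0,0]]
  ]
}}

```text
clock: 17.9
tool_pos: [0.5221, -0.002, 0.2954]
orientation: [-180.0, 0.1, -163.9]
force: [0.7, -0.3, 0.4]
opening: 0.0875
gripper_force: 0.0
```

Request:
{"name": "send_rows", "arguments": {
  "plan": [
    [[0,0,0,0,0,0],[0,0,0,0,0,0],[0,0,0,0,0,0],[0,0,0,0,0,0],[0,0,0,0,0,0],[0,0,0,0,0,0],[0,0,0,0,0,0],[0,0,0,0,0,0]]
  ]
}}

```text
clock: 18.57
tool_pos: [0.5218, -0.0001, 0.2941]
orientation: [180.0, 0.0, -163.9]
force: [0.3, 0.3, 0.4]
opening: 0.088
gripper_force: 0.0
```

Run:
```python
from h import *
import cv2
a=ctrl.snapshot("scene")["img"];b=ctrl.snapshot("top")["img"];go(.4,0,.3,180)
c=ctrl.snapshot("top")["img"];print(np.abs(b.astype(int)-c).max())
cv2.imwrite("pics/s4.png",np.hstack([cv2.resize(a,(400,300)),cv2.resize(b,(400,300))])[:,:,::-1])
```

```text
tcp [ 5.218e-01 -3.000e-04  2.941e-01] [ 180.      0.   -163.91] F [-0.64  0.92  0.91] op 0.0876 gf 0.0 t 18.67
shift cm [11.7   3.4  -0.59] rot [ 0.    0.   16.09]
77
```

View pics/s4.png

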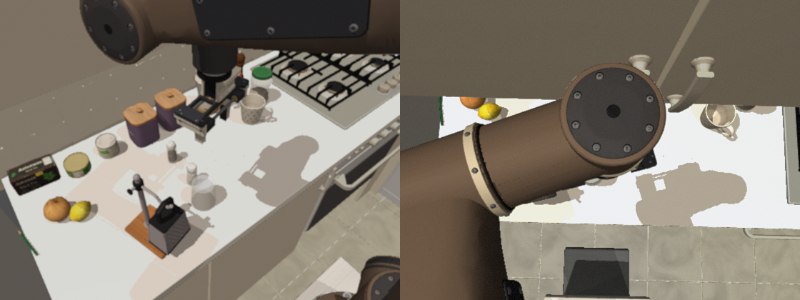

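The scene view shows the grater hanging on the stand at about (168,225). The glass is at (203,190) and the two shakers are at (192,172) and (172,150), all upright. I'll let it settle and compare frames.

Request:
{"name": "send_rows", "arguments": {
  "plan": [
    [[0,0,0,0,0,0],[0,0,0,0,0,0],[0,0,0,0,0,0],[0,0,0,0,0,0],[0,0,0,0,0,0],[0,0,0,0,0,0],[0,0,0,0,0,0],[0,0,0,0,0,0]]
  ]
}}

```text
clock: 19.38
tool_pos: [0.5219, -0.0006, 0.2941]
orientation: [180.0, 0.0, -163.9]
force: [0.9, 0.2, 0.9]
opening: 0.0875
gripper_force: 0.0
```

Run:
```python
from h import *
import cv2
f=[]
for i in range(10):f.append(ctrl.snapshot("scene")["img"][240:360,180:280].astype(float))
for k in(1,3,5,7,9):print(k,np.abs(f[k]-f[0]).mean().round(3),(np.abs(f[k]-f[0]).max(2)>40).sum())
```

```text
1 0.529 0
3 0.528 0
5 0.527 0
7 0.526 0
9 0.531 0
```

Only image noise between the frames, so the grater is still.

```bash
python3 -c "
from plant import ctrl
print(ctrl.close_job())"
```

```text
the job is handed in; nothing more can be done
None
```

The grater is hanging still by its loop in the dip of the hook, after a downward pull of about 8 N held for over a second; the glass and both shakers still look upright and in place, and the job was handed in at about 20 s.

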